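Close the tea caddy around the little tin

TASK

One of the two open tea caddies has the little tin standing in it. Close that caddy over the tin with the lid of its own colour: lower the lid so that its ears drop through the notches and it sits fully down, then turn it clockwise, seen from above, to the stop and let go. Leave the tin in its caddy, and leave the other lid and all the other things where they are.

Things in the scene. Friction and masses are not known exactly. Their poses are not given: they have to be found in the camera images.
- caddy_blue: Petrol blue round caddy, open, fixed to the table: 88 mm across, 58 mm high, on a 96 mm wooden foot. Origin on its axis at table height, z up. The well for the tin is 46 mm wide, floor 10 mm above the table. A steel flange (53 to 58 mm up) leaves a 60 mm opening with two notches, at the caddy's +x and -x, 20 mm wide at the inner edge, wider outwards, for the lid's ears.
- caddy_yellow: Mustard yellow round caddy, open, fixed to the table: 88 mm across, 58 mm high, on a 96 mm wooden foot. Origin on its axis at table height, z up. The well for the tin is 46 mm wide, floor 10 mm above the table. A steel flange (53 to 58 mm up) leaves a 60 mm opening with two notches, at the caddy's +x and -x, 20 mm wide at the inner edge, wider outwards, for the lid's ears.
- lid_blue_mid (a point): Petrol blue lid: loose hollow cap, 55 mm across, open below (inside 48 mm wide, 40 high), flat top 44 mm above its lower rim; on top an upright wooden grip tab 48 long, 12 thick, 32 mm high. Two steel ears at the lower rim, in line with the tab, 14 wide, 5 thick, reach 36 mm from the axis. About 0.13 kg. Point: on the axis half-way up, 38 mm above the rim; x along tab and ears (half-turn symmetric), z up.
- lid_yellow_mid (a point): Mustard yellow lid: loose hollow cap, 55 mm across, open below (inside 48 mm wide, 40 high), flat top 44 mm above its lower rim; on top an upright wooden grip tab 48 long, 12 thick, 32 mm high. Two steel ears at the lower rim, in line with the tab, 14 wide, 5 thick, reach 36 mm from the axis. About 0.13 kg. Point: on the axis half-way up, 38 mm above the rim; x along tab and ears (half-turn symmetric), z up.
- seat_blue (a point): Centre of the flat seat inside the blue caddy, 45 mm above the table, axes as the caddy's; the lid's rim and ears rest on it when fully down. Then the lid turns clockwise seen from above (yaw decreasing), ears under the flange with 3 mm height to spare, to a firm stop 0.96 rad from the notches; the other way is blocked. Only friction resists.
- seat_yellow (a point): Centre of the flat seat inside the yellow caddy, 45 mm above the table, axes as the caddy's; the lid's rim and ears rest on it when fully down. Then the lid turns clockwise seen from above (yaw decreasing), ears under the flange with 3 mm height to spare, to a firm stop 0.96 rad from the notches; the other way is blocked. Only friction resists.
- tin_mid (a point): Closed little aluminium tin with a white cap, 36 mm across, 68 mm high, 0.08 kg, standing loose and upright in the well of one of the two caddies; its top is 78 mm above the table, 20 mm above the caddy's flange. The point is its centre, 34 mm above its foot; z up.
- teapot_lid: White ceramic teapot lid lying on the table, 70 mm across, 36 mm high with its knob; origin at the centre of its underside. A bystander.
- shaker: Closed stainless steel cocktail shaker, 88 mm across, 225 mm high; origin at the centre of its foot. A bystander.
- funnel: Red plastic funnel standing mouth down, 104 mm across, 110 mm high; origin at the centre of its mouth on the table. A bystander.
- spoon: Wooden spoon, 190 mm long, lying flat behind the caddies; origin on its underside, x along its length. A bystander.
- cork_stopper: Cork bottle stopper standing on its narrow end, 32 mm across, 30 mm high; origin at the centre of its foot. A bystander.
- mug: White ceramic mug, 82 mm across, 92 mm high, with a handle; origin at the centre of its foot. A bystander.
There are look-alikes about, which are no part of the job. Leave any purple or red look-alike of the part that bears lid_yellow_mid alone.

How it is judged:
On the way:
1. the lid of the right colour is fully down on the caddy that holds the tin (((horizontal distance between tin_mid and caddy_blue below 0.03 m and z of lid_blue_mid in the frame of caddy_blue between 0.079 and 0.0865 m and horizontal distance between lid_blue_mid and caddy_blue below 0.006 m and angle between lid_blue_mid's own z axis and vertical below 0.08 rad) or (horizontal distance between tin_mid and caddy_yellow below 0.03 m and z of lid_yellow_mid in the frame of caddy_yellow between 0.079 and 0.0865 m and horizontal distance between lid_yellow_mid and caddy_yellow below 0.006 m and angle between lid_yellow_mid's own z axis and vertical below 0.08 rad))), for 0.1 s.
At the end, for the whole second after the job is handed in: The tin stands in the caddy that held it; the lid of that caddy's colour is fully down on it (within 3.5 mm of height and 6 mm off its axis, within 0.08 rad of upright) and turned at least 0.8 rad from the notches; the other lid is within 30 mm of where it started (((horizontal distance between tin_mid and caddy_blue below 0.03 m and angle between tin_mid's own z axis and vertical below 0.15 rad and angle between the x axis of lid_blue_mid and the x axis of caddy_blue, either way round above 0.8 rad and distance of lid_yellow_mid from where it was at the start of the episode below 0.03 m and z of lid_blue_mid in the frame of caddy_blue between 0.079 and 0.0865 m and horizontal distance between lid_blue_mid and caddy_blue below 0.006 m and angle between lid_blue_mid's own z axis and vertical below 0.08 rad) or (horizontal distance between tin_mid and caddy_yellow below 0.03 m and angle between tin_mid's own z axis and vertical below 0.15 rad and angle between the x axis of lid_yellow_mid and the x axis of caddy_yellow, either way round above 0.8 rad and distance of lid_blue_mid from where it was at the start of the episode below 0.03 m and z of lid_yellow_mid in the frame of caddy_yellow between 0.079 and 0.0865 m and horizontal distance between lid_yellow_mid and caddy_yellow below 0.006 m and angle between lid_yellow_mid's own z axis and vertical below 0.08 rad))); the robot touches nothing.
It fails at once if the lid of the other caddy is moved by more than 30 mm ((horizontal distance between tin_mid and caddy_blue below 0.03 m and not (distance of lid_yellow_mid from where it was at the start of the episode below 0.03 m)) or (horizontal distance between tin_mid and caddy_yellow below 0.03 m and not (distance of lid_blue_mid from where it was at the start of the episode below 0.03 m))).
It fails at once if the tin is moved by more than 30 mm (distance of tin_mid from where it was at the start of the episode above 0.03 m).
It fails at once if a bystander is moved by more than 40 mm (distance of any of teapot_lid, shaker, funnel, mug, spoon, cork_stopper from where it was at the start of the episode above 0.04 m).
It also fails if it takes over 38 s, if anything falls off the work surface, if the arm or the gripper's body presses on something with over 40 N, if the wrist force passes 120 N, or if a joint passes its speed limit or range.

ROBOT

A 6-joint arm with a two-finger parallel gripper is mounted at the origin on the work surface. World frame = base frame: x ahead of the robot, y to its left, z up, the work surface at z = 0. Lengths are in m, angles in rad, forces in N, time in s.
With the tool pointing down it reaches from about 0.35 to 0.775 m from the base axis. Payload 5.5 kg.
Tool frame: the origin (TCP) lies at the very end of the fingers, on their centre line; the grasp point (between the pads) lies 19 mm behind it (env.grip_depth is the distance from the TCP to the grasp point, in m); z points along the fingers, y is the direction in which the jaws open and shut (so a half turn about z gives the same grasp; the last joint's range is limited). The gripper opens to 85 mm and grips with 20 to 120 N. Pads are 22 mm wide; open, the fingers measure 114 mm over their backs; the gripper's body (76 mm by 85 mm) begins 54 mm behind the grasp point. The pads swing forward as they close: fully open they stand 13 mm farther back than shut.
Start: joints at [1.035, 0.313, 0.046, 1.304, 0, 1.431], TCP at [0.222, 0.531, 0.231] pointing down, gripper open.
Joint ranges: [-2.76, 2.76], [-0.86, 1.69], [-1.03, 1.26], [-2.2, 2.34], [-1.47, 1.5], [-3.14, 3.14]. Speed limits (rad/s): [2.57, 2.57, 3.14, 3.14, 3.14, 3.14].

INTERFACE

Orientations are given as a unit quaternion [w, x, y, z].
In Python, from workcell import env gives the robot as it stands.
- The arm moves only by the tool step_arm, never from a script. Its argument "series" is a list of rows, each a list of 3 entries, a list of its own where there are three numbers: the shift along the world's x, y, z in cm, then the turn about the world's z in rad, then the closure in counts, from 0 (fully open) to 255 (shut). A call has 1 to 5 rows; each row is the pose to reach, as a shift and turn from the pose measured when the call began; what a row does not reach only later rows make up. A row lasts 1/8 s, in which the tool goes at most 62.5 mm and 10.7 degrees, less where a joint would pass 70% of its speed; a pose out of reach is approached as far as the arm can. A call with a gripper value outside its range is refused whole. The fingers move at their own pace and stop on an object; "newtons" is the grip in N (left out, the last holds). Time passes only in rows, so rows that repeat a pose let the fingers close. It gives the time, the measured TCP pose, the force and the opening at its end, in the units of the state.
- env.get_state(): the state, without advancing time (a new reading comes with each control period).
- env.read_camera(name): name is "scene" or "top" or "wrist"; returns a dict with "frame" (480x640x3 uint8, red, green, blue), "vertical_fov" (degrees; the focal length in pixels is half the picture's height over the tangent of half this angle, whatever the lens; pixels are square), "cx", "cy" (the principal point, pixels), "camera_from_world" (4x4, takes a point from world to camera coordinates). Camera axes: x right, y down, z forward; pixel columns grow to the right and rows downward; lengths in m; the calibration is good to about 2 mm. A picture is of the moment at which its call begins. There is no depth.
- env.hand_in(): hands the job in, once; it reports no verdict.
The state is a dict: "clock": time; "joint_pos": joint angles; "qvel": joint speeds; "tau": joint torques, N m; "tcp_pos": TCP position; "orientation": TCP orientation; "wrist_force": force on the tool from outside, world axes, zero at the start; "ft_torque": the same for the moment, N m; "finger_gap": finger opening in m.
Only numpy, scipy, OpenCV 4.12 (cv2) and the standard library are available. Lean on these libraries where they do the work, as an engineer would, in place of code of your own. Each camera call takes 0.05 s, during which the arm holds its last target.

## Working session

There is one attempt and no reset: what is moved stays moved. The work goes in short steps, Python scripts to look and compute and a tool call to move; the robot and the scene stay as the last step left them, time stands still between calls to the robot, and variables do not carry over. Pictures are saved under pics/ and viewed, and the job is handed in when it is done.

Besides the shell and the picture viewer there is one more tool, called by a JSON object that holds its "fn" and its "kwargs", one argument or row to a line. step_arm: Moves the arm, as the interface text tells. Its arguments: {"type":"object","properties":{"series":{"type":"array"},"newtons":{"type":"number"}},"required":["series"]}

```bash
mkdir -p pics; ls
cat > h.py <<'E'
import numpy as np, cv2
from workcell import env
def cam(n):
    d=env.read_camera(n); f=240/np.tan(np.radians(d['vertical_fov'])/2)
    return d['frame'],f,d['cx'],d['cy'],np.array(d['camera_from_world'])
def ray(c,u,v,z):
    _,f,cx,cy,T=c; W=np.linalg.inv(T)
    r=W[:3,:3]@np.array([(u-cx)/f,(v-cy)/f,1]); o=W[:3,3]
    return o+r*(z-o[2])/r[2]
def proj(c,p):
    _,f,cx,cy,T=c; q=T[:3,:3]@np.array(p)+T[:3,3]; return cx+f*q[0]/q[2],cy+f*q[1]/q[2]
def save(c,n,box=None,s=1):
    im=c[0][:,:,::-1]
    if box: im=im[box[1]:box[3],box[0]:box[2]]
    cv2.imwrite('pics/'+n,cv2.resize(im,None,fx=s,fy=s,interpolation=cv2.INTER_CUBIC))
E
python3 - <<'E'
from h import *
for n in ['scene','top','wrist']:
    c=cam(n); save(c,n+'0.png'); np.savez('pics/'+n+'0.npz',im=c[0],p=[c[1],c[2],c[3]],T=c[4]); print(n,c[1:4],np.linalg.inv(c[4])[:3,3].round(3))
print(env.get_state())
E
```

```text
pics
scene (np.float64(506.9999128718015), 310.78340026895876, 237.9552742443722) [ 1.391 -0.221  0.699]
top (np.float64(507.6022061710665), 324.2718679810795, 243.78807471633732) [3.660e-01 1.000e-03 1.293e+00]
wrist (np.float64(369.023189910306), 316.4611128692017, 242.150726720306) [0.147 0.562 0.374]
{'clock': 0.15, 'joint_pos': array([1.03539806e+00, 3.13861379e-01, 4.52293134e-02, 1.30357572e+00,
       3.96111698e-05, 1.43117153e+00]), 'qvel': array([-0.00053643, -0.00236295,  0.00260723, -0.00091719, -0.00065803,
       -0.0016031 ]), 'tau': array([ 1.38488074e-03, -4.81063700e+01,  2.98815680e+01,  1.38870080e-02,
       -1.60186955e-04, -9.56825914e-06]), 'tcp_pos': array([0.22149263, 0.53022099, 0.2305903 ]), 'orientation': array([-2.52383504e-04,  1.96597716e-01,  9.80483982e-01, -6.59355027e-04]), 'wrist_force': array([-0.1712045 , -0.42150371,  0.33917165]), 'ft_torque': array([-0.02251651,  0.03600292, -0.01138194]), 'finger_gap': 0.0855556881026352}
```

View pics/scene0.png

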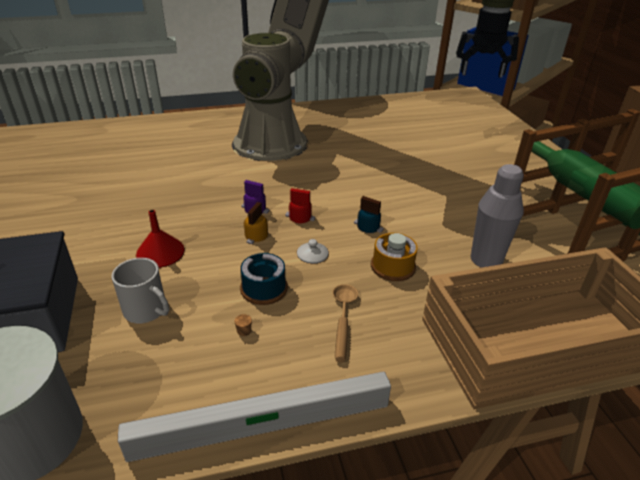

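View pics/top0.png

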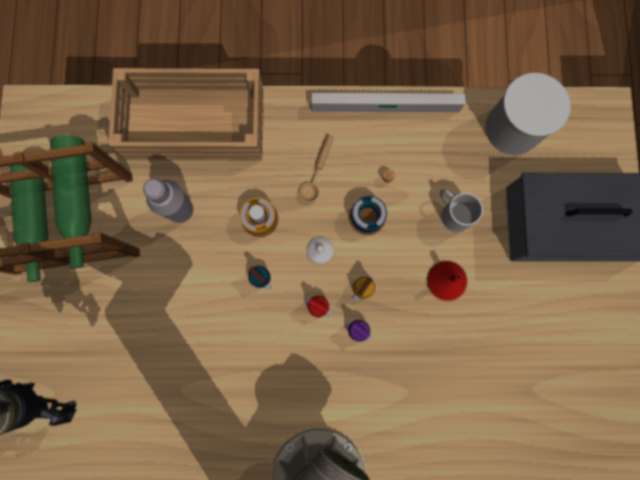

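View pics/wrist0.png

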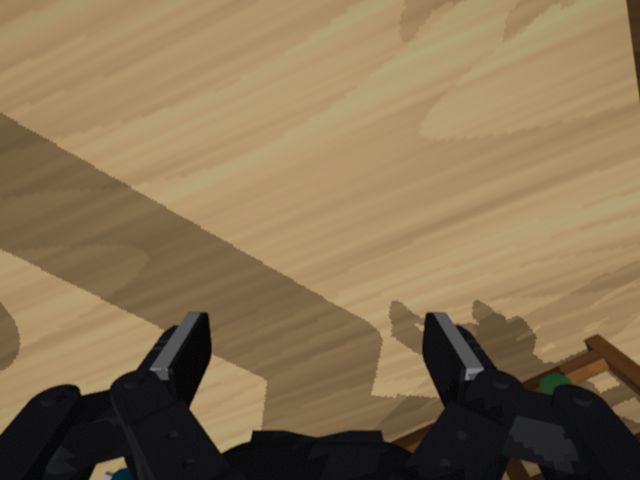

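The tin's white cap is in the yellow caddy: scene (397,243), top (258,214). There are four lid-like parts in the top view: yellow (364,288), blue (260,276), red (318,306) and purple (359,330). The yellow one is the lid I need. I'll confirm that in an enlarged crop.

Run:
```python
import cv2
a=cv2.imread('pics/top0.png'); b=cv2.imread('pics/scene0.png')
x=cv2.resize(a[260:350,300:400],(500,450),interpolation=cv2.INTER_CUBIC)
cv2.imwrite('pics/crop_lid.png',x)
cv2.imwrite('pics/crop_cad.png',cv2.resize(a[190:250,230:290],(600,600),interpolation=cv2.INTER_CUBIC))
cv2.imwrite('pics/crop_s.png',cv2.resize(b[170:290,220:430],(800,457),interpolation=cv2.INTER_CUBIC))
```

```text
(no output)
```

View pics/crop_lid.png

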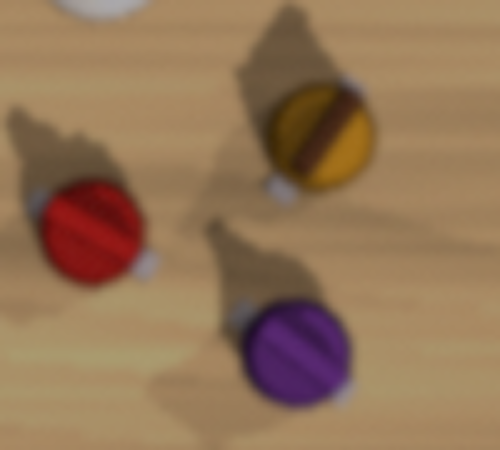

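View pics/crop_cad.png

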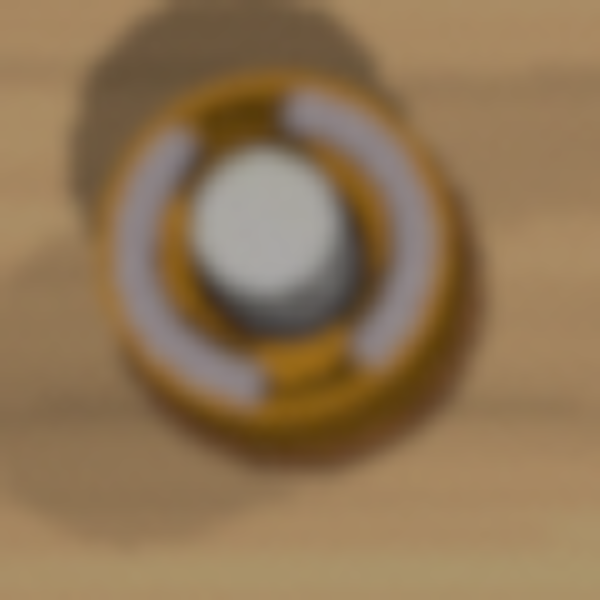

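View pics/crop_s.png

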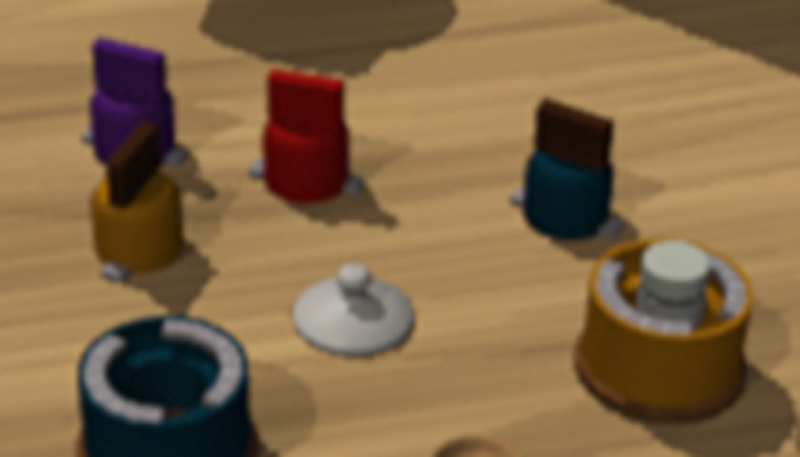

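```bash
cat > meas.py <<'E'
from h import *
def ld(n):
    d=np.load('pics/'+n+'.npz'); return (d['im'],d['p'][0],d['p'][1],d['p'][2],d['T'])
def rays(c,m,z): 
    v,u=np.nonzero(m); return np.array([ray(c,a,b,z)[:2] for a,b in zip(u,v)])
def circ(P):
    A=np.c_[2*P,np.ones(len(P))]; s=np.linalg.lstsq(A,(P**2).sum(1),rcond=None)[0]
    return s[:2],np.sqrt(s[2]+s[:2]@s[:2])
E
python3 - <<'E'
from meas import *
for n,boxc,boxl in [('top0',(225,185,290,250),(345,268,385,306)),('scene0',(365,228,425,285),(235,195,275,250))]:
    c=ld(n); im=c[0]; hsv=cv2.cvtColor(im,cv2.COLOR_RGB2HSV)
    for nm,b in [('cad',boxc),('lid',boxl)]:
        x=hsv[b[1]:b[3],b[0]:b[2]]; print(n,nm)
    b=boxl
    M=np.zeros(im.shape[:2],bool); M[b[1]:b[3],b[0]:b[2]]=1
    Mc=np.zeros(im.shape[:2],bool); b=boxc; Mc[b[1]:b[3],b[0]:b[2]]=1
    H,S,V=[hsv[:,:,i].astype(int) for i in range(3)]
    yel=(abs(H-20)<6)&(S>190)&(V>90); brown=(H<18)&(S>100)&(V<100)&(V>25); gray=(S<50)&(V>110)
    for nm,m in [('yel',yel),('brown',brown),('gray',gray)]:
        for k,mm in (('cad',Mc),('lid',M)):
            v,u=np.nonzero(m&mm); print(nm,k,len(u), (u.mean(),v.mean(),u.min(),u.max(),v.min(),v.max()) if len(u) else '')
    vis=np.zeros_like(im); vis[yel]=(255,255,0); vis[brown]=(150,70,0); vis[gray]=(200,200,200)
    o=[]
    for b in (boxc,boxl): o.append(np.hstack([cv2.resize(q[b[1]:b[3],b[0]:b[2]],(300,300),interpolation=0) for q in (im,vis)]))
    cv2.imwrite(f'pics/vis_{n}.png',np.vstack(o)[:,:,::-1])
E
```

```text
top0 cad
top0 lid
yel cad 206 (np.float64(261.2281553398058), np.float64(222.373786407767), np.int64(247), np.int64(275), np.int64(198), np.int64(234))
yel lid 135 (np.float64(366.7037037037037), np.float64(288.3703703703704), np.int64(357), np.int64(373), np.int64(278), np.int64(297))
brown cad 93 (np.float64(261.10752688172045), np.float64(223.38709677419354), np.int64(248), np.int64(276), np.int64(200), np.int64(235))
brown lid 157 (np.float64(361.0127388535032), np.float64(285.30573248407643), np.int64(351), np.int64(371), np.int64(276), np.int64(297))
gray cad 363 (np.float64(256.5179063360882), np.float64(213.27823691460054), np.int64(242), np.int64(272), np.int64(200), np.int64(229))
gray lid 15 (np.float64(355.93333333333334), np.float64(297.73333333333335), np.int64(354), np.int64(358), np.int64(296), np.int64(299))
scene0 cad
scene0 lid
yel cad 154 (np.float64(393.8051948051948), np.float64(250.25324675324674), np.int64(373), np.int64(416), np.int64(233), np.int64(273))
yel lid 77 (np.float64(249.36363636363637), np.float64(224.64935064935065), np.int64(244), np.int64(258), np.int64(217), np.int64(237))
brown cad 633 (np.float64(399.1832543443918), np.float64(270.0695102685624), np.int64(367), np.int64(424), np.int64(228), np.int64(284))
brown lid 348 (np.float64(262.14942528735634), np.float64(229.1293103448276), np.int64(245), np.int64(274), np.int64(196), np.int64(249))
gray cad 296 (np.float64(395.7195945945946), np.float64(243.28378378378378), np.int64(377), np.int64(414), np.int64(234), np.int64(256))
gray lid 7 (np.float64(246.57142857142858), np.float64(230.28571428571428), np.int64(242), np.int64(249), np.int64(204), np.int64(241))
```

View pics/vis_top0.png

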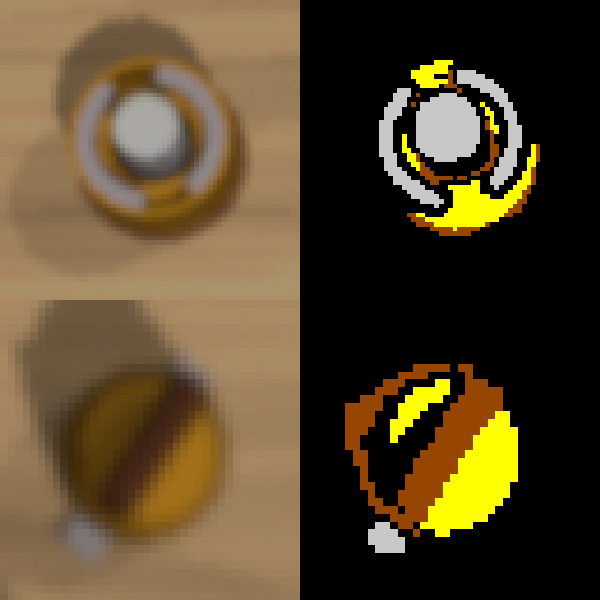

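View pics/vis_scene0.png

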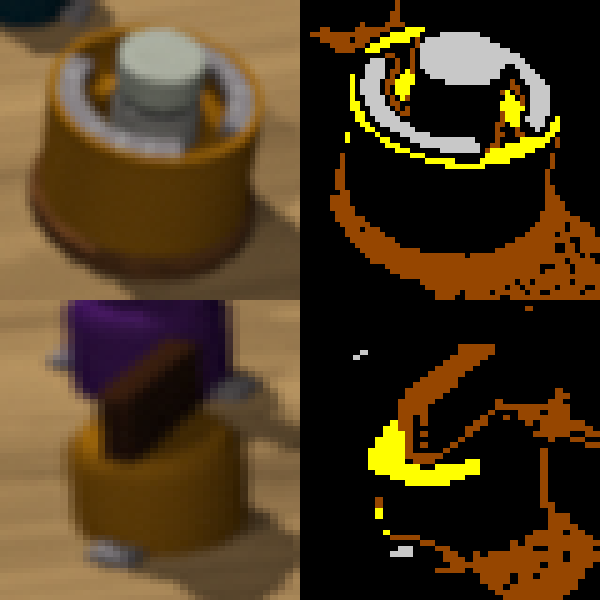

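Run:
```python
from meas import *
c=ld('top0'); im=c[0]; hsv=cv2.cvtColor(im,cv2.COLOR_RGB2HSV)
H,S,V=[hsv[:,:,i].astype(int) for i in range(3)]
g=((S<50)&(V>110)).astype(np.uint8); M=np.zeros_like(g); M[185:250,225:290]=1; g*=M
n,L,st,ce=cv2.connectedComponentsWithStats(g)
A=[]
for i in range(1,n):
    if st[i,4]<20: continue
    print(st[i],ce[i],ray(c,*ce[i],.058),ray(c,*ce[i],.078))
    if st[i,4]<150: A.append(rays(c,L==i,.058))
P=np.vstack(A); o,r=circ(P); print('flange c',o,'r',r)
o,=[o]
for a in A:
    d=a-o; m=d.mean(0); t=np.arctan2(m[1],m[0]); th=np.arctan2(d[:,1],d[:,0])-t; th=(th+np.pi)%(2*np.pi)-np.pi
    print('arc',np.degrees(t),np.degrees(t+th.min()),np.degrees(t+th.max()))
# lid
y=(abs(H-20)<7)&(S>150); b=(H<12)&(S>90)&(V<90)&(V>25)
M=np.zeros(y.shape,bool); M[268:306,345:385]=1
P=np.float32(rays(c,b&M,.076)); print('tab',len(P),P.mean(0)); 
n,L,st,ce=cv2.connectedComponentsWithStats((b&M).astype(np.uint8)); k=1+st[1:,4].argmax()
P=np.float32(rays(c,L==k,.076)); print(st[k]); rr=cv2.minAreaRect(P*1000); print(rr); w,v=np.linalg.eigh(np.cov(P.T)); print('tab yaw',np.degrees(np.arctan2(v[1,1],v[0,1])),P.mean(0))
n,L,st,ce=cv2.connectedComponentsWithStats(((y|b)&M).astype(np.uint8)); k=1+st[1:,4].argmax()
print(st[k],ce[k],ray(c,*ce[k],.044))
print('ear',ray(c,355.9,297.7,.005), ray(c,370.5,277,.005))
for nm,u,v,z in [('red',318,306,.044),('purple',359,330,.044),('bluelid',260,276,.044),('teapotlid',320,250,.02),('bluecad',368,214,.058),('shaker',168,195,.1),('mug',462,211,.09)]: print(nm,ray(c,u,v,z).round(3))
```

```text
[259 200  14  26  94] [267.40425532 211.12765957] [0.63805721 0.12773783 0.058     ] [0.63364562 0.12567935 0.078     ]
[242 204  14  26  97] [246.21649485 217.30927835] [0.62227262 0.17990696 0.058     ] [0.61811661 0.17700377 0.078     ]
[250 205  14  15 172] [256.37790698 212.18023256] [0.63531865 0.15502981 0.058     ] [0.63095141 0.15252943 0.078     ]
flange c [0.63038994 0.15356748] r 0.03469597310991394
arc -73.36290006366471 -137.3614353524177 -7.025999280046365
arc 107.03356063879495 41.48540593449873 173.40199174751356
tab 32 [ 0.45345616 -0.11154273]
[360 278  12  16  32]
((452.53826904296875, -110.4975814819336), (5.256437301635742, 42.9495849609375), 52.6370964050293)
tab yaw 143.31059892149187 [ 0.45345616 -0.11154273]
[353 277  22  21 331] [363.60120846 287.02719033] [ 0.45091667 -0.11043644  0.044     ]
ear [ 0.42661511 -0.0940936   0.005     ] [ 0.47908004 -0.13177937  0.005     ]
red [0.405 0.002 0.044]
purple [ 0.347 -0.098  0.044]
bluelid [0.478 0.145 0.044]
teapotlid [ 0.546 -0.003  0.02 ]
bluecad [ 0.631 -0.122  0.058]
shaker [0.668 0.363 0.1  ]
mug [ 0.632 -0.348  0.09 ]
```

Run:
```python
from meas import *
c=ld('wrist0'); W=np.linalg.inv(c[4]); print(W.round(3))
t=np.array([.2215,.5302,.2306]); q=[1.,]; 
from scipy.spatial.transform import Rotation as R
s=env.get_state(); w,x,y,z=s['orientation']; Q=R.from_quat([x,y,z,w]).as_matrix(); print(Q.round(3)); 
print('cam in tool',(Q.T@(W[:3,3]-s['tcp_pos'])).round(4),(Q.T@W[:3,:3]).round(3))
```

```text
[[ 0.385  0.877  0.288  0.147]
 [ 0.923 -0.366 -0.122  0.562]
 [-0.002  0.313 -0.95   0.374]
 [ 0.     0.     0.     1.   ]]
[[-0.923  0.386 -0.001]
 [ 0.386  0.923 -0.001]
 [ 0.    -0.001 -1.   ]]
cam in tool [ 0.0807  0.0007 -0.1433] [[ 0.    -0.95  -0.313]
 [ 1.     0.    -0.001]
 [ 0.001 -0.313  0.95 ]]
```

{"fn": "step_arm", "kwargs": {
  "series": [
    [[5,-4.6,0.4],-0.05,0],
    [[10,-9.2,0.8],-0.1,0],
    [[15,-13.8,1.2],-0.15,0],
    [[20,-18.4,1.6],-0.2,0],
    [[25,-23,2],-0.24,0]
  ]
}}

```text
clock: 0.78
tcp_pos: [0.4522, 0.3175, 0.2489]
orientation: [-0.0, 0.313, 0.95, -0.001]
wrist_force: [0.4, 0.9, 0.3]
finger_gap: 0.0854
```

{"fn": "step_arm", "kwargs": {
  "series": [
    [[6,-5.5,0],0,0],
    [[12,-11,0],0,0],
    [[16.5,-15,0],0,0],
    [[17.8,-16.4,0],0,0],
    [[17.8,-16.4,0],0,0]
  ]
}}

```text
clock: 1.4
tcp_pos: [0.6326, 0.1499, 0.2471]
orientation: [-0.001, 0.316, 0.949, -0.001]
wrist_force: [0.4, -0.2, -0.4]
finger_gap: 0.0856
```

Run:
```python
from h import *
c=cam('wrist'); save(c,'w1.png'); np.savez('pics/w1.npz',im=c[0],p=[c[1],c[2],c[3]],T=c[4]); s=env.get_state(); print(s['tcp_pos'],s['orientation'],s['qvel'])
```

```text
[0.63098429 0.15163435 0.24750872] [-0.00130214  0.31475998  0.94916992 -0.00095573] [ 0.04461505 -0.03182212 -0.02878788  0.00965527  0.0085172   0.00397039]
```

View pics/w1.png

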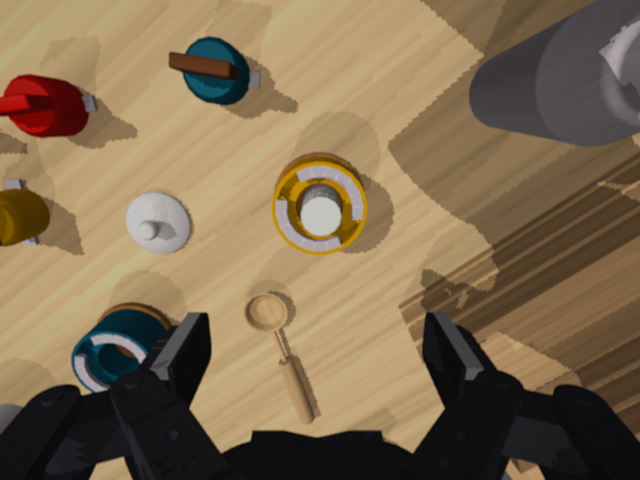

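The wrist view shows the yellow caddy ring at (320,206), the tin cap at (321,214) and grey flange arcs with two notches. I'll measure those.

Run:
```python
from meas import *
c=ld('w1'); im=c[0]; hsv=cv2.cvtColor(im,cv2.COLOR_RGB2HSV)
H,S,V=[hsv[:,:,i].astype(int) for i in range(3)]
g=((S<60)&(V>130)).astype(np.uint8); M=np.zeros_like(g); M[145:260,265:375]=1; g*=M
n,L,st,ce=cv2.connectedComponentsWithStats(g)
A=[]
for i in range(1,n):
    if st[i,4]<40: continue
    print(st[i],ce[i],ray(c,*ce[i],.058),ray(c,*ce[i],.078))
vis=np.hstack([im[145:260,265:375],cv2.cvtColor(g[145:260,265:375]*255,cv2.COLOR_GRAY2RGB)]); cv2.imwrite('pics/w1c.png',cv2.resize(vis,None,fx=3.5,fy=3.5,interpolation=0)[:,:,::-1])
y=((abs(H-21)<6)&(S>180)&(V>120)&(M>0)).astype(np.uint8)
P=rays(c,g>0,.058); o=np.array([.6304,.1536])
for _ in range(4):
    d=P-o; r=np.hypot(*d.T); q=P[(r>.0285)&(r<.042)]; print(o,np.percentile(r[(r>.0285)&(r<.045)],[1,50,99]))
    # boundary: 
    th=np.arctan2(*(q-o).T[::-1]); b=[]
    for k in range(72):
        s=abs((th-np.radians(k*5)+np.pi)%(2*np.pi)-np.pi)<np.radians(2.5)
        if s.sum()>4: rr=np.hypot(*(q[s]-o).T); m=(rr.min()+rr.max())/2; b.append(o+m*np.array([np.cos(np.radians(k*5)),np.sin(np.radians(k*5))]))
    o,R_=circ(np.array(b)); print(o,R_,len(b))
d=q-o; th=np.sort(np.degrees(np.arctan2(d[:,1],d[:,0]))); gaps=np.diff(np.r_[th,th[0]+360]); 
for i in np.argsort(gaps)[-2:]: print('gap',th[i],gaps[i],th[i]+gaps[i]/2)
```

```text
[297 166  66  54 983] [336.25635809 185.14649034] [0.62271182 0.17954183 0.058     ] [0.61945644 0.18071868 0.078     ]
[ 301  194   41   42 1306] [320.14471669 215.143951  ] [0.63634181 0.1512869  0.058     ] [0.63226673 0.154163   0.078     ]
[276 200  65  51 915] [301.13989071 231.90710383] [0.63864798 0.12730857 0.058     ] [0.63443421 0.13162673 0.078     ]
[0.6304 0.1536] [0.02961308 0.03527576 0.04051142]
[0.6315386  0.15348888] 0.03502548000655419 56
[0.6315386  0.15348888] [0.03010568 0.03529155 0.03982733]
[0.63155386 0.153505  ] 0.03502701014551851 56
[0.63155386 0.153505  ] [0.0301101  0.03527799 0.03980941]
[0.6315539 0.1535049] 0.035027060379864035 56
[0.6315539 0.1535049] [0.03011019 0.03527807 0.03980933]
[0.6315539 0.1535049] 0.035027060414084786 56
gap 176.16908900475613 40.79800260813283 196.56809030882255
gap -3.407957095713829 41.017600675555144 17.100843242063743
```

View pics/w1c.png

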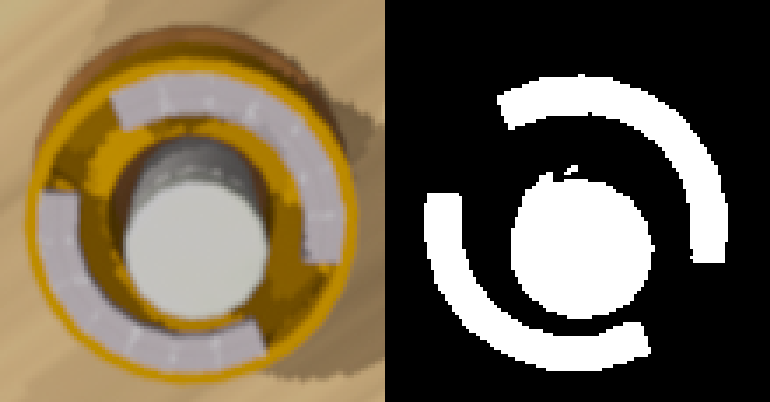

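{"fn": "step_arm", "kwargs": {
  "series": [
    [[-3.4,-5,0],0,0],
    [[-6.8,-10,0],0,0],
    [[-10.2,-15,0],0,0],
    [[-13.6,-20,0],0,0],
    [[-16.5,-24.5,-1],0,0]
  ]
}}

```text
clock: 2.08
tcp_pos: [0.4645, -0.0934, 0.2383]
orientation: [-0.0, 0.314, 0.949, -0.001]
wrist_force: [0.9, -0.9, -0.1]
finger_gap: 0.0856
```

{"fn": "step_arm", "kwargs": {
  "series": [
    [[-1.2,-2,0],0,0],
    [[-1.5,-2.2,-1],0,0],
    [[-1.5,-2.2,-1],0,0]
  ]
}}

```text
clock: 2.45
tcp_pos: [0.4488, -0.1141, 0.2275]
orientation: [-0.001, 0.313, 0.95, -0.001]
wrist_force: [-0.2, 0.5, -0.3]
finger_gap: 0.0855
```

Run:
```python
from h import *
c=cam('wrist'); save(c,'w2.png'); np.savez('pics/w2.npz',im=c[0],p=[c[1],c[2],c[3]],T=c[4]); s=env.get_state(); print(s['tcp_pos'],s['orientation'],s['qvel'],s['clock'])
```

```text
[ 0.44931564 -0.11408566  0.22783416] [-8.11833251e-04  3.13155687e-01  9.49701184e-01 -7.19336927e-04] [ 0.005066    0.00704182  0.02318093  0.00552601 -0.00144873 -0.00160054] 2.5
```

View pics/w2.png

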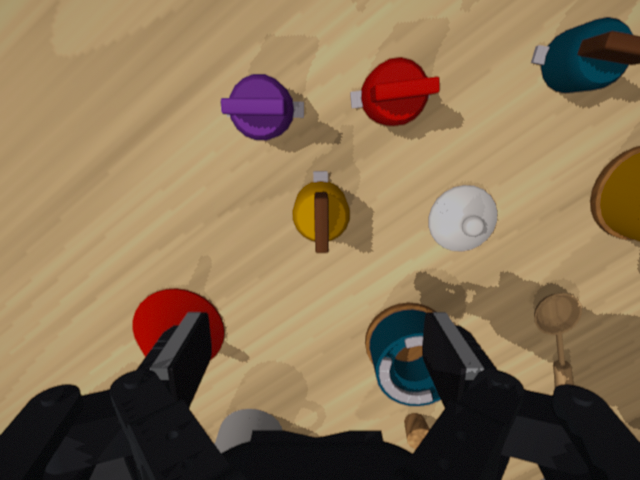

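The yellow lid lies at (321,212). Its brown tab runs along image-vertical, columns 315–329 and rows 193–253, and the near ear is at (320,176).

Run:
```python
from meas import *
c=ld('w2'); im=c[0]; hsv=cv2.cvtColor(im,cv2.COLOR_RGB2HSV)
H,S,V=[hsv[:,:,i].astype(int) for i in range(3)]
x0,y0,x1,y1=285,165,360,262
M=np.zeros(H.shape,bool); M[y0:y1,x0:x1]=1
b=M&((H<15)|(H>170))&(S>110)&(V<150)
y=M&(abs(H-21)<6)&(S>190)&(V>90)
g=M&(S<60)&(V>110)
vis=np.zeros_like(im); vis[y]=(255,255,0); vis[b]=(160,70,0); vis[g]=200
cv2.imwrite('pics/w2c.png',cv2.resize(np.hstack([im[y0:y1,x0:x1],vis[y0:y1,x0:x1]]),None,fx=5,fy=5,interpolation=0)[:,:,::-1])
def big(m):
    n,L,st,ce=cv2.connectedComponentsWithStats(m.astype(np.uint8)); k=1+st[1:,4].argmax(); return L==k,st[k],ce[k]
m,st,ce=big(b); print('tab',st,ce)
P=rays(c,m,.076); print(cv2.minAreaRect(np.float32(P*1000)))
w,v=np.linalg.eigh(np.cov(P.T)); print('yaw',np.degrees(np.arctan2(v[1,1],v[0,1])))
m,st,ce=big(y|b); print('lid',st,ce)
P=rays(c,y,.044); h=cv2.convexHull(np.float32(P*1000)); print(cv2.minEnclosingCircle(h))
m,st,ce=big(g); print('ear',st,ce,ray(c,*ce,.005))
```

```text
tab [315 193  13  60 751] [321.08921438 222.21571238]
((450.8177795410156, -110.69273376464844), (10.092941284179688, 50.54735565185547), 53.97904586791992)
yaw 144.4599676616209
lid [ 293  182   53   71 2549] [318.84072185 213.95998431]
((449.1572570800781, -109.47723388671875), 28.026025772094727)
ear [313 171  15  11 155] [320.04516129 175.80645161] [ 0.4272443 -0.0936253  0.005    ]
```

View pics/w2c.png

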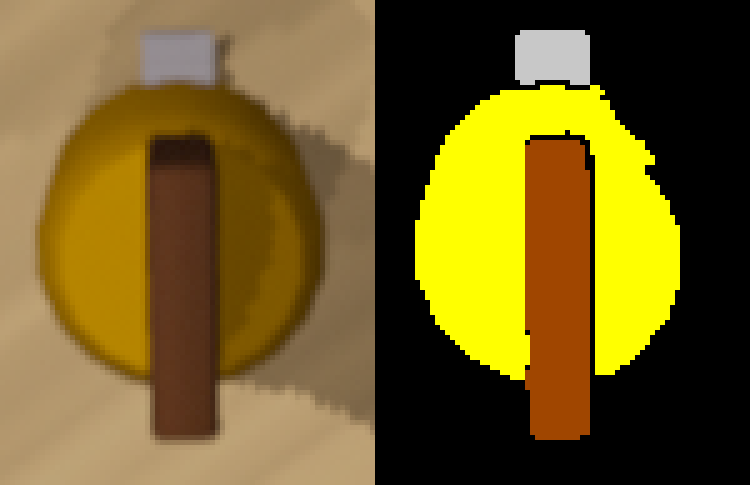

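Run:
```python
from meas import *
c=ld('w2')
K=[ray(c,u,v,.076)[:2] for u,v in [(314.6,197.8),(327,197.8),(315,252.5),(328,252.5)]]
K=np.array(K); print(K, K.mean(0), np.linalg.norm(K[0]-K[2]),np.linalg.norm(K[0]-K[1]))
e=(K[0]+K[1]-K[2]-K[3]); print(np.degrees(np.arctan2(e[1],e[0])))
print(ray(c,320,176,.005), np.degrees(np.arctan2(*(ray(c,320,176,.005)[:2]-K.mean(0))[::-1])))
```

```text
[[ 0.43060288 -0.10216309]
 [ 0.43657276 -0.09409576]
 [ 0.46854522 -0.12993921]
 [ 0.47510708 -0.12106449]] [ 0.45270698 -0.11181564] 0.04702269062173772 0.010035999966058959
144.40349587147938
[ 0.42737051 -0.09377349  0.005     ] 144.545258044662
```

{"fn": "step_arm", "kwargs": {
  "series": [
    [[0.35,0.2,-5],0.016,0],
    [[0.35,0.2,-10],0.016,0],
    [[0.35,0.2,-15],0.016,0],
    [[0.35,0.2,-17],0.016,0],
    [[0.35,0.2,-17.2],0.016,0]
  ]
}}

```text
clock: 3.12
tcp_pos: [0.452, -0.1104, 0.0543]
orientation: [-0.003, 0.305, 0.952, -0.0]
wrist_force: [-0.0, -0.5, -0.0]
finger_gap: 0.0857
```

Run:
```python
from h import *
c=cam('wrist'); save(c,'w3.png'); s=env.get_state(); print(s['tcp_pos'],s['orientation'],s['wrist_force'],s['clock'])
w,x,y,z=s['orientation'];print(np.degrees(2*np.arctan2(y,x)), s['joint_pos'])
```

```text
[ 0.45287233 -0.1109788   0.05530061] [-1.57194779e-03  3.04693527e-01  9.52448986e-01 -5.59772260e-04] [-0.57264413 -0.92787816  0.45545064] 3.175
144.5204955040528 [-0.41180895  0.24284985 -0.51320112  0.81775864 -0.00143442  0.20742738]
```

View pics/w3.png

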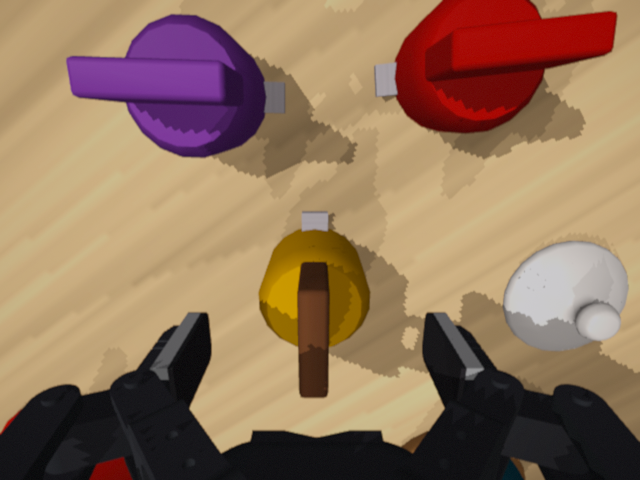

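The tab sits centred between the pads, about column 313 against a pad midpoint of 317. I'll lower slightly and close.

{"fn": "step_arm", "kwargs": {
  "series": [
    [[0,-0.1,-0.6],0,0],
    [[0,-0.1,-0.7],0,150],
    [[0,-0.1,-0.7],0,255],
    [[0,-0.1,-0.7],0,255],
    [[0,-0.1,-0.7],0,255]
  ],
  "newtons": 60
}}

```text
clock: 3.8
tcp_pos: [0.453, -0.1121, 0.0486]
orientation: [-0.001, 0.305, 0.952, -0.001]
wrist_force: [0.3, -1.4, 1.0]
finger_gap: 0.0123
```

{"fn": "step_arm", "kwargs": {
  "series": [
    [[0,0,0],0,255],
    [[0,0,0],0,255],
    [[0,0,0],0,255]
  ]
}}

```text
clock: 4.18
tcp_pos: [0.453, -0.1122, 0.0486]
orientation: [-0.001, 0.305, 0.952, -0.001]
wrist_force: [0.0, 0.2, 1.3]
finger_gap: 0.0109
```

{"fn": "step_arm", "kwargs": {
  "series": [
    [[0,0,2],0,255],
    [[0,0,6],0,255],
    [[0,0,10],0,255],
    [[0,0,12],0,255],
    [[0,0,12],0,255]
  ]
}}

```text
clock: 4.8
tcp_pos: [0.454, -0.1126, 0.1699]
orientation: [0.0, 0.305, 0.952, -0.001]
wrist_force: [-0.2, 0.3, -1.9]
finger_gap: 0.0111
```

Run:
```python
from h import *
c=cam('wrist'); save(c,'w4.png'); s=env.get_state(); print(s['tcp_pos'],s['orientation'],s['wrist_force'],s['finger_gap'],s['clock'])
w,x,y,z=s['orientation'];print(np.degrees(2*np.arctan2(y,x)), s['joint_pos'])
```

```text
[ 0.45319989 -0.11224762  0.16857447] [-9.09050032e-04  3.04781397e-01  9.52421655e-01 -6.80943859e-04] [-0.14562091 -0.02035903 -1.73659683] 0.01104569718304225 4.85
144.5099508693981 [-0.41397958  0.13756262 -0.33664924  1.09825095 -0.00154372  0.20543991]
```

View pics/w4.png

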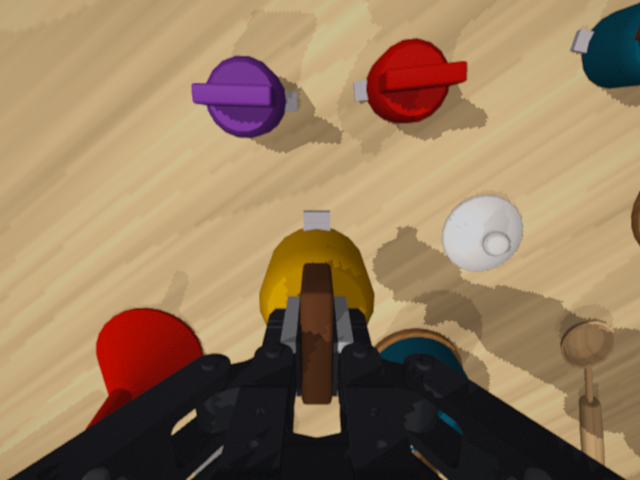

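The lid hangs upright in the grip, with the front ear at (317,220). I'll carry it to the caddy now.

{"fn": "step_arm", "kwargs": {
  "series": [
    [[2.5,3.8,0],0.12,255],
    [[5,7.6,0],0.25,255],
    [[7.5,11.4,0],0.38,255],
    [[10,15.2,0],0.51,255],
    [[12.5,19,0],0.64,255]
  ]
}}

```text
clock: 5.48
tcp_pos: [0.5778, 0.0791, 0.1663]
orientation: [-0.002, -0.012, 1.0, -0.001]
wrist_force: [0.4, -0.3, -0.1]
finger_gap: 0.0112
```

Run:
```python
from h import *
s=env.get_state(); print(s['tcp_pos'],s['orientation'],s['clock'])
w,x,y,z=s['orientation'];a=2*np.arctan2(y,x); print(a, (np.array([.6312,.1535])-s['tcp_pos'][:2])*100, np.radians(196.83)-a)
```

```text
[0.57782921 0.07906425 0.16630021] [-0.00224759 -0.01244911  0.99991948 -0.00100194] 5.475
3.1664915856878815 [5.33707941 7.44357526] 0.2688399810125577
```

{"fn": "step_arm", "kwargs": {
  "series": [
    [[2.7,3.8,0],0.14,255],
    [[4.8,6.7,0],0.24,255],
    [[5.3,7.4,0],0.269,255],
    [[5.3,7.4,0],0.269,255],
    [[5.3,7.4,0],0.269,255]
  ]
}}

```text
clock: 6.1
tcp_pos: [0.6299, 0.152, 0.1656]
orientation: [-0.003, -0.146, 0.989, -0.001]
wrist_force: [-0.3, -0.0, -0.6]
finger_gap: 0.0107
```

Run:
```python
from h import *
c=cam('wrist'); save(c,'w5.png');np.savez('pics/w5.npz',im=c[0],p=[c[1],c[2],c[3]],T=c[4])
d=cam('scene'); save(d,'s5.png',(340,150,460,300),4)
np.savez('pics/s5.npz',im=d[0],p=[d[1],d[2],d[3]],T=d[4])
s=env.get_state(); print(s['tcp_pos'],s['orientation'],s['clock'],s['finger_gap'])
w,x,y,z=s['orientation'];a=2*np.arctan2(y,x); print(a, (np.array([.6312,.1535])-s['tcp_pos'][:2])*100, np.radians(196.83)-a,s['joint_pos'])
for zz in [.12]:
    h=s['tcp_pos'][2]-.0486
    print('rim z',h)
    for sg in (1,-1):
        p=[s['tcp_pos'][0]+sg*.0315*np.cos(a),s['tcp_pos'][1]+sg*.0315*np.sin(a),h+.005]; print('ear px',proj(c,p))
```

```text
[0.6302977  0.15197041 0.16632592] [-0.00233706 -0.14556729  0.98934465 -0.00136921] 6.2 0.010972702120985927
3.4337664212943686 [0.09022954 0.15295912] 0.001565145406070556 [ 0.11423606  0.48373925  0.14116191  1.23280355 -0.00288587 -0.17793109]
rim z 0.11772592226514941
ear px (np.float64(314.9604948856612), np.float64(220.01885068014428))
ear px (np.float64(315.0917293757886), np.float64(326.46861318081096))
```

View pics/w5.png

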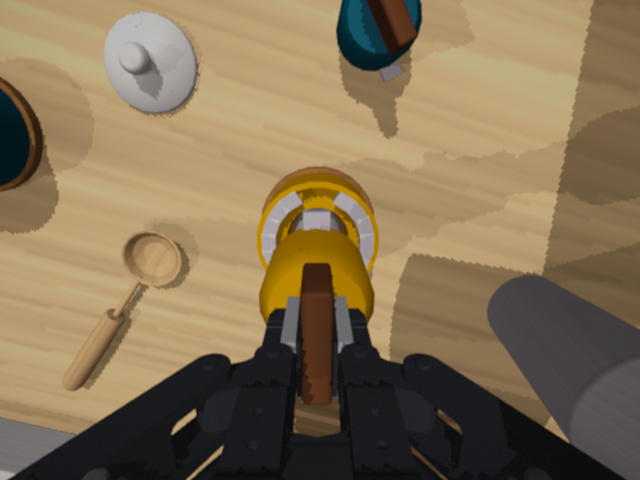

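View pics/s5.png

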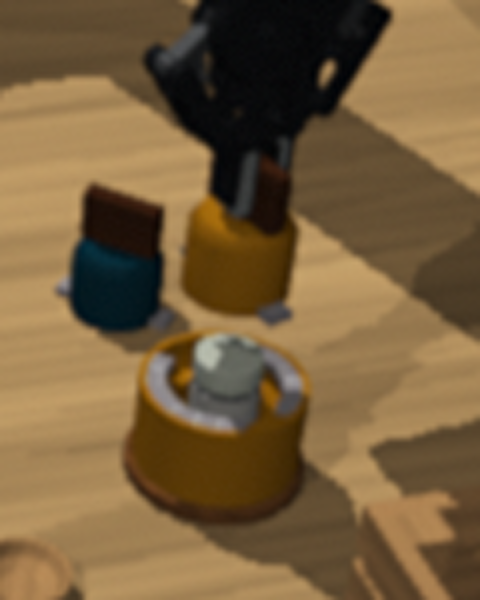

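Run:
```python
from meas import *
c=ld('w5'); im=c[0]
cv2.imwrite('pics/w5c.png',cv2.resize(im[165:285,250:390],None,fx=5,fy=5,interpolation=cv2.INTER_CUBIC)[:,:,::-1])
```

```text
(no output)
```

View pics/w5c.png

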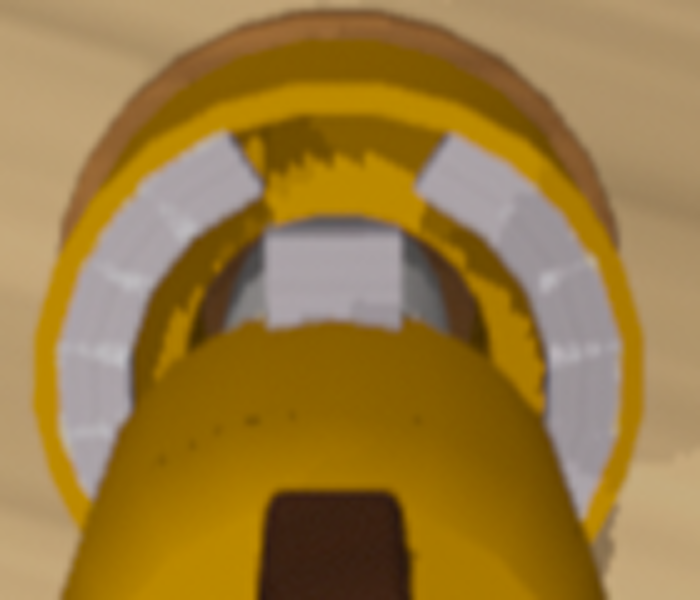

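Run:
```python
from meas import *
c=ld('w5'); a=3.43377; tcp=np.array([.6303,.15197]); ex=np.array([np.cos(a),np.sin(a)]); ey=np.array([np.sin(a),-np.cos(a)])
def t(u,v,z): 
    p=ray(c,250+u/5,165+v/5,z)[:2]-tcp; return np.round([p@ex*1000,p@ey*1000],2)
for n,u,v,z in [('earL',264,232,.1227),('earR',402,232,.1227),('earbaseL',268,325,.1227),('earbaseR',402,325,.1227),
 ('notch in L',265,190,.058),('notch in R',415,187,.058),('notch out L',230,133,.058),('notch out R',452,133,.058),('rim L',37,370,.058),('rim R',642,375,.058),('rim top',340,84,.058)]: print(n,t(u,v,z))
# flange ring fit with half view
hsv=cv2.cvtColor(c[0],cv2.COLOR_RGB2HSV); H,S,V=[hsv[:,:,i].astype(int) for i in range(3)]
g=((S<60)&(V>110)).astype(np.uint8); M=np.zeros_like(g); M[185:270,255:385]=1; g*=M
P=rays(c,g>0,.058); o=np.array([.6312,.1535])
for _ in range(5):
    d=P-o; r=np.hypot(*d.T); q=P[(r>.0285)&(r<.042)]; th=np.arctan2(*(q-o).T[::-1]); b=[]
    for k in range(120):
        s=abs((th-np.radians(k*3)+np.pi)%(2*np.pi)-np.pi)<np.radians(1.5)
        if s.sum()>4:
            rr=np.hypot(*(q[s]-o).T)
            if rr.max()-rr.min()>.0085: b.append(o+rr.max()*np.array([np.cos(np.radians(k*3)),np.sin(np.radians(k*3))]))
    o,R=circ(np.array(b))
print(o,R,len(b),(o-tcp)@ex*1000,(o-tcp)@ey*1000)
```

```text
earL [36.09 -6.29]
earR [36.1   8.01]
earbaseL [26.08 -5.99]
earbaseR [26.08  8.12]
notch in L [27.   -8.67]
notch in R [27.43 12.1 ]
notch out L [ 34.94 -13.38]
notch out R [34.95 17.07]
rim L [  0.85 -41.54]
rim R [ 0.16 44.92]
rim top [41.66  1.7 ]
[0.63179948 0.15371268] 0.03982534480840826 53 -1.9378926098757812 1.2369125688450384
```

{"fn": "step_arm", "kwargs": {
  "series": [
    [[0.13,0.14,-1.5],0,255],
    [[0.13,0.14,-3],0,255],
    [[0.13,0.14,-4.5],0,255],
    [[0.13,0.14,-5.2],0,255],
    [[0.13,0.14,-5.2],0,255]
  ]
}}

```text
clock: 6.82
tcp_pos: [0.631, 0.1533, 0.1133]
orientation: [-0.003, -0.146, 0.989, -0.001]
wrist_force: [-0.3, 0.1, -2.2]
finger_gap: 0.0111
```

Run:
```python
from meas import *
c=cam('wrist'); save(c,'w6.png',(250,165,390,285),5);np.savez('pics/w6.npz',im=c[0],p=[c[1],c[2],c[3]],T=c[4])
s=env.get_state(); print(s['tcp_pos'],s['wrist_force'],s['clock'],s['finger_gap'])
w,x,y,z=s['orientation'];a=2*np.arctan2(y,x); print(a, (np.array([.6312,.1535])-s['tcp_pos'][:2])*100, np.radians(196.83)-a,'rim',s['tcp_pos'][2]-.0486)
```

```text
[0.63152741 0.1533782  0.11409325] [-1.32401078e-01  1.17965737e-04 -1.15230044e+00] 6.875 0.010802138011092696
3.4337381508951816 [-0.03274075  0.01217956] 0.0015934158052575143 rim 0.06549324794977485
```

View pics/w6.png

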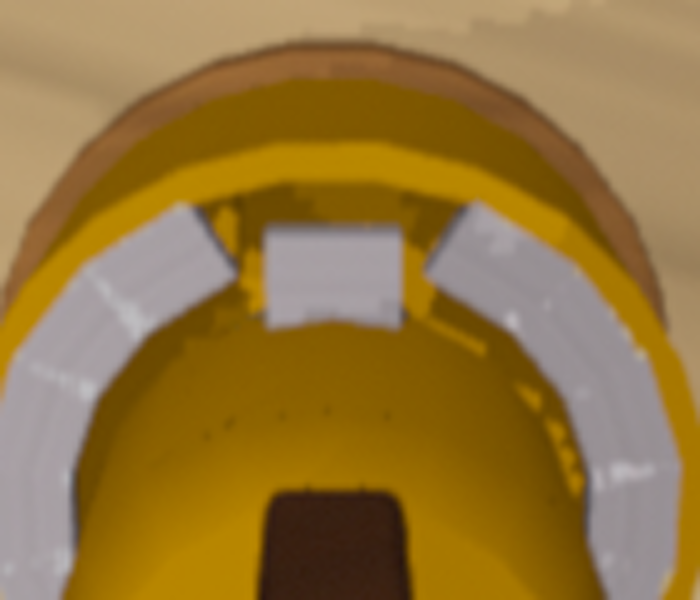

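The ear (crop columns 264–402) is centred in the notch (238–425). I'll lower it.

{"fn": "step_arm", "kwargs": {
  "series": [
    [[0,0,-0.6],0,255],
    [[0,0,-1.2],0,255],
    [[0,0,-1.7],0,255],
    [[0,0,-2],0,255],
    [[0,0,-2.1],0,255]
  ]
}}

```text
clock: 7.5
tcp_pos: [0.6313, 0.1533, 0.0937]
orientation: [-0.003, -0.146, 0.989, -0.001]
wrist_force: [-4.0, -1.2, 7.4]
finger_gap: 0.0109
```

Run:
```python
from meas import *
c=cam('wrist'); save(c,'w7.png',(250,165,390,285),5);
s=env.get_state(); print(s['tcp_pos'],s['wrist_force'],s['clock'],s['finger_gap'],'rim',s['tcp_pos'][2]-.0486)
```

```text
[0.63130043 0.153342   0.09371623] [-2.73425925 -1.037172    3.2496012 ] 7.55 0.010781957032117347 rim 0.04511622985369355
```

View pics/w7.png

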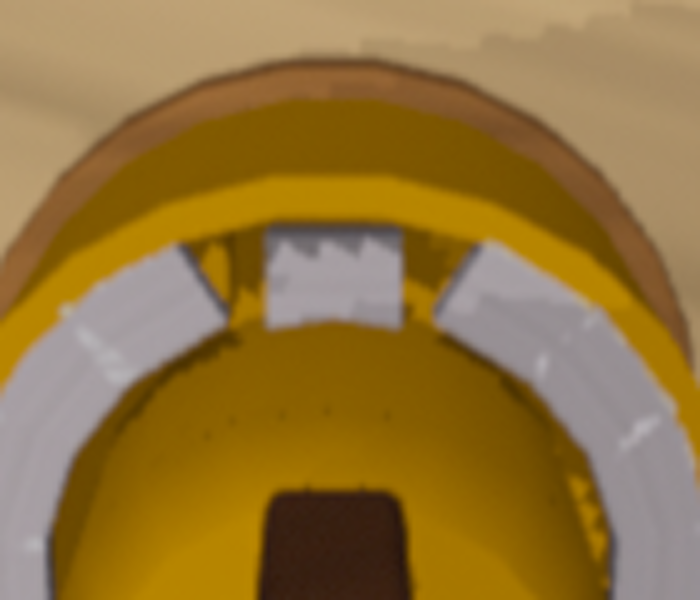

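The lid is seated: rim height is 0.0451 m and the ear lies below the flange in the notch. Now I'll turn it clockwise.

{"fn": "step_arm", "kwargs": {
  "series": [
    [[0,0,0],-0.1,255],
    [[0,0,0],-0.22,255],
    [[0,0,0],-0.36,255],
    [[0,0,0],-0.5,255],
    [[0,0,0],-0.6,255]
  ]
}}

```text
clock: 8.18
tcp_pos: [0.6315, 0.1534, 0.0937]
orientation: [-0.003, 0.155, 0.988, -0.0]
wrist_force: [0.6, -0.2, 0.4]
finger_gap: 0.0111
```

Run:
```python
from meas import *
s=env.get_state(); print(s['tcp_pos'],s['wrist_force'],s['ft_torque'],s['clock'],s['finger_gap'])
w,x,y,z=s['orientation'];a=2*np.arctan2(y,x); print(a,'remaining to stop',np.radians(196.83)-.96-a)
```

```text
[0.63150653 0.15343499 0.09372178] [ 0.56121606 -0.21764317  0.44853107] [ 0.05247721 -0.01528019  0.02643567] 8.175 0.0110773939246409
2.8301776743771256 remaining to stop -0.35484610767668645
```

{"fn": "step_arm", "kwargs": {
  "series": [
    [[0,0,0],-0.12,255],
    [[0,0,0],-0.24,255],
    [[0,0,0],-0.32,255],
    [[0,0,0],-0.36,255],
    [[0,0,0],-0.37,255]
  ]
}}

```text
clock: 8.8
tcp_pos: [0.6314, 0.1533, 0.0937]
orientation: [-0.003, 0.334, 0.943, -0.0]
wrist_force: [-0.7, -0.3, -0.5]
finger_gap: 0.0109
```

Run:
```python
from meas import *
c=cam('wrist'); save(c,'w8.png',(220,145,420,285),4);
s=env.get_state(); print(s['tcp_pos'],s['wrist_force'],s['ft_torque'],s['clock'],s['finger_gap'])
w,x,y,z=s['orientation'];a=2*np.arctan2(y,x); print(a,'remaining to stop',np.radians(196.83)-.96-a)
```

```text
[0.63140755 0.15332961 0.09373681] [-0.74156763 -0.780016    0.23865736] [-0.29071927  0.13977197  0.44988981] 8.85 0.01103294531389914
2.4608005636959573 remaining to stop 0.014531003004481846
```

View pics/w8.png

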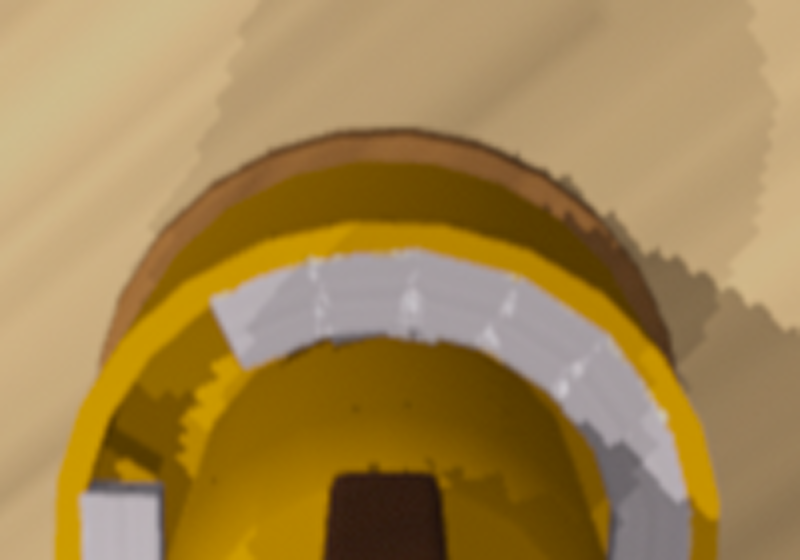

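The ear has gone under the flange, and the 0.45 N m reaction shows it is against the stop. I'll release and back away upward.

{"fn": "step_arm", "kwargs": {
  "series": [
    [[0,0,0],0,200],
    [[0,0,0],0,150],
    [[0,0,0],0,60],
    [[0,0,0],0,0],
    [[0,0,0],0,0]
  ]
}}

```text
clock: 9.48
tcp_pos: [0.6315, 0.1533, 0.0938]
orientation: [-0.003, 0.334, 0.943, -0.0]
wrist_force: [0.2, -0.9, -0.2]
finger_gap: 0.0849
```

{"fn": "step_arm", "kwargs": {
  "series": [
    [[0,0,2],0,0],
    [[0,0,6],0,0],
    [[0,0,11],0,0],
    [[0,0,15],0,0],
    [[0,0,15],0,0]
  ]
}}

```text
clock: 10.1
tcp_pos: [0.6335, 0.1536, 0.2483]
orientation: [0.001, 0.334, 0.943, 0.002]
wrist_force: [-0.2, 0.2, -0.4]
finger_gap: 0.0851
```

Run:
```python
from meas import *
c=cam('wrist'); save(c,'w9.png');np.savez('pics/w9.npz',im=c[0],p=[c[1],c[2],c[3]],T=c[4])
d=cam('scene'); save(d,'s9.png',(220,160,440,300),3.6)
t=cam('top'); np.savez('pics/t9.npz',im=t[0],p=[t[1],t[2],t[3]],T=t[4])
s=env.get_state(); print(s['tcp_pos'],s['wrist_force'],s['clock'],s['finger_gap'])
```

```text
[0.63103521 0.15329504 0.24273635] [ 0.27058281 -0.54863753  0.69152389] 10.25 0.0854362506620481
```

View pics/w9.png

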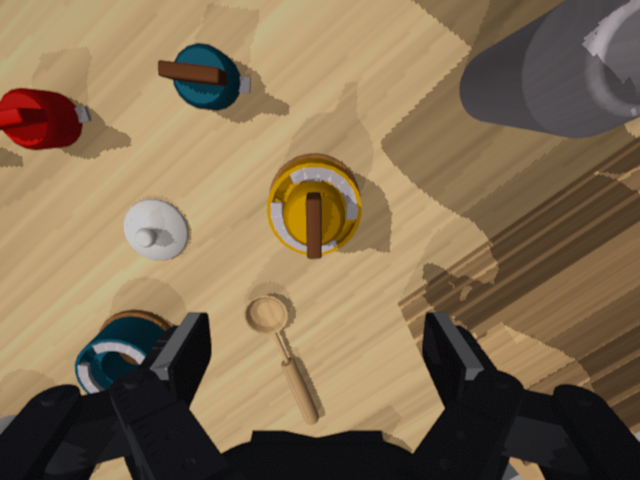

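View pics/s9.png

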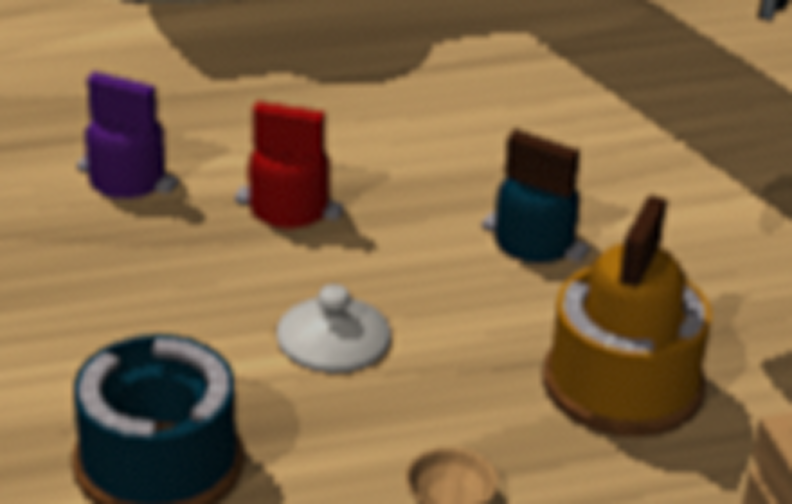

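The wrist view shows the lid in the yellow caddy with its tab at (314,225), rows 193–258, and the gripper clear. In the scene view the lid stands upright with only the flange showing around it, and the blue lid, red and purple look-alikes and teapot lid look undisturbed. I'll measure the final position and yaw.

Run:
```python
from meas import *
c=ld('w9'); hsv=cv2.cvtColor(c[0],cv2.COLOR_RGB2HSV); H,S,V=[hsv[:,:,i].astype(int) for i in range(3)]
M=np.zeros(H.shape,bool); M[190:262,300:332]=1
b=M&((H<15)|(H>170))&(S>110)&(V<150)
n,L,st,ce=cv2.connectedComponentsWithStats(b.astype(np.uint8)); k=1+st[1:,4].argmax(); print(st[k])
m=L==k; m[:199]=0
P=rays(c,m,.121); print(cv2.minAreaRect(np.float32(P*1000))); w,v=np.linalg.eigh(np.cov(P.T)); y=np.degrees(np.arctan2(v[1,1],v[0,1])); print('yaw',y,'turn',np.radians((16.83-y)%180))
a=ld('top0')[0].astype(int); t=ld('t9')[0].astype(int); D=np.abs(a-t).sum(2)
for nm,(u,v) in dict(blue=(260,276),red=(318,306),purple=(359,330),teapot=(320,250),spoon=(315,170),cork=(387,175),mug=(462,211),funnel=(447,280)).items(): print(nm,D[v-12:v+12,u-12:u+12].mean().round(1))
```

```text
[306 193  16  66 892]
((631.1929321289062, 154.0176239013672), (10.943465232849121, 46.912147521972656), 51.68899154663086)
yaw 141.39922976261747 turn 0.967449447558804
blue 53.5
red 2.2
purple 1.8
teapot 1.5
spoon 1.6
cork 1.7
mug 1.6
funnel 3.3
```

The measured turn is 0.967 rad, and the tab is centred at (0.631, 0.154) with its expected size at z = 0.121. The blue lid's top-view difference probably comes from the arm over it, because in the scene camera it is at (369,214) both before and after. Handing in.

```bash
python3 -c "
from workcell import env
print(env.hand_in())"
```

```text
the job is handed in; nothing more can be done
None
```

The yellow caddy held the tin. I closed it with the yellow lid, turned the lid clockwise to the stop, let go, backed off upwards, and handed the job in at about 10.3 s.

**Last checks:**
- **Seating:** the gripper height put the lid's rim at 45.1 mm, against a seat height of 45 mm. In the last picture the lid is within about 1 mm of the caddy's axis and stands upright by eye.
- **Turn:** the picture gives 0.967 rad from the notches. A reaction of about 0.45 N m confirmed it had reached the stop.
- **Gripper:** open, 0.24 m above the table, touching nothing.
- **Tin:** I could not see it under the lid at the end. It was centred in the caddy (within about 2 mm) before the lid went on, and nothing pushed on it noticeably.
- **Other things:** the top picture is unchanged around the look-alikes and every bystander except the shaker, which I did not compare; the arm kept well clear of it.

**One disagreement:** the top picture does differ around the blue lid, probably because the arm was above it. The scene camera shows it at the same pixel before and after, (369, 214).

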